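# Close up a substrate rack with its retaining comb

### The job

Close up the substrate rack so that it can be carried to the cleaning bath: push the one plate that stands out of the front of its lane fully home against the rack's rear wall, lower the five-toothed retaining comb across the front of the rack so that every tooth enters its own slot and the comb sits fully down, then swing the rack's handle fully upright so that its two toes lock over the comb. Do not force the comb or tip the plates out, and leave the other things on the bench where they are.

Things in the scene. Friction and masses are not known exactly. Their poses are not given: they have to be found in the camera images.
- rack: fixed aluminium rack, 104 (x) x 128 (y) mm, origin at the centre of its underside. Front (-x) open, rear wall (+x) 52 high. Five lanes, 8 wide, along x at y = -48, -24, 0, 24, 48, one plate on edge in each. Slotted sill across the front: x -52 to -28, 28 high. Guides beside the plates: 28 high up to x = -12, then 40. A plate's end can be pushed from the front above the sill.
- comb_seat (a point): fixed point of the rack: where comb_grip lies when the comb is fully seated (rack x = -40, y = 0, z = 78 mm; same axes as the rack). Straight below it, at x = -40, each of the five lanes is widened in the sill to a slot 15 (y) x 9 (x) mm, open at the top (z = 28), for one comb tooth
- comb_grip (a point): centre of the grip bar of the loose beige plastic comb (about 0.14 kg), which stands upright on the bench; 70 mm above the tooth tips; y along the comb, x across it, z up. The bar is 72 long (y), 12 thick (x), 14 high, on two posts at y = +-30, with 29 mm open space below it; grip it across its 12 mm. The comb may go in either way round
- comb: the same comb, origin at its centre, level with the tooth tips; 152 (y) x 20 (x) x 77 mm high. Spine 12 thick, underside at z = 20, top at 34. Five teeth at y = -48, -24, 0, 24, 48, each 12 (y) x 6 (x), 20 long, the last 7 mm tapered to 7 x 2.5. End feet at y = +-71.5, 9 (y) x 20 (x), reach down beside the rack. Seated, the spine rests on the sill, tips 8 mm above the bench
- handle (a joint): hinge of the rack's U-shaped handle, axis along the rack's y through x = -4, z = 46.5 mm: 0 = upright at its stop, its two toes (at y = +-70) 1 mm above the ends of the seated comb's spine; about 1 = leaning back over the plates (+x), toes raised; stop at 1.2. It is stiff (about 2 N at the bar) and stays where it is left
- handle_bar (a point): middle of the handle's cross bar, 62 mm from the hinge axis; at angle a it lies at x = -4 + 62 sin a, z = 46.5 + 62 cos a (mm, rack's frame). It has a black sleeve 15 mm thick, 90 long along y; push it from behind towards the front
- plate_1_center (a point): centre of a loose dark plate, 75 (x) x 4 (y) x 45 (z) mm, 35 g, on edge in a lane (plates and lanes are mixed), bottom 6, top 51 mm above the bench. Home against the rear wall its centre is at rack x = +8.5, its front end at x = -29. One of the five plates starts 30 to 42 mm out to the front and blocks its lane's slot; the others start within 3 mm of home
- plate_2_center (a point): centre of a loose dark plate, 75 (x) x 4 (y) x 45 (z) mm, 35 g, on edge in a lane (plates and lanes are mixed), bottom 6, top 51 mm above the bench. Home against the rear wall its centre is at rack x = +8.5, its front end at x = -29. One of the five plates starts 30 to 42 mm out to the front and blocks its lane's slot; the others start within 3 mm of home
- plate_3_center (a point): centre of a loose dark plate, 75 (x) x 4 (y) x 45 (z) mm, 35 g, on edge in a lane (plates and lanes are mixed), bottom 6, top 51 mm above the bench. Home against the rear wall its centre is at rack x = +8.5, its front end at x = -29. One of the five plates starts 30 to 42 mm out to the front and blocks its lane's slot; the others start within 3 mm of home
- plate_4_center (a point): centre of a loose dark plate, 75 (x) x 4 (y) x 45 (z) mm, 35 g, on edge in a lane (plates and lanes are mixed), bottom 6, top 51 mm above the bench. Home against the rear wall its centre is at rack x = +8.5, its front end at x = -29. One of the five plates starts 30 to 42 mm out to the front and blocks its lane's slot; the others start within 3 mm of home
- plate_5_center (a point): centre of a loose dark plate, 75 (x) x 4 (y) x 45 (z) mm, 35 g, on edge in a lane (plates and lanes are mixed), bottom 6, top 51 mm above the bench. Home against the rear wall its centre is at rack x = +8.5, its front end at x = -29. One of the five plates starts 30 to 42 mm out to the front and blocks its lane's slot; the others start within 3 mm of home
- petri_dish_2: petri dish, 92 mm across, 15 high, lying on the bench; bystander, origin at the centre of its underside
- cf_blank: round steel blank flange, 70 mm across, 13 high, lying on the bench; bystander, origin at the centre of its underside
- spanner: steel spanner, 150 mm long, lying on the bench; bystander, origin at the centre of its underside
- tweezers_1: steel tweezers, 140 mm long, lying on the bench; bystander, origin at the centre of its underside
There are look-alikes about, which are no part of the job. What is shaped like the comb but green or turquoise is not meant.

How it is judged:
By the outcome, as a careful person would: the job done as asked, in the order asked, and still so for the second after the job is handed in, with the robot touching nothing.
It also fails if it takes over 64 s, if anything falls off the work surface, if the arm or the gripper's body presses on something with over 40 N, if the wrist force passes 120 N, or if a joint passes its speed limit or range.

### The arm

A 7-joint arm with a two-finger parallel gripper is mounted at the origin on a cart in front of the work surface, level with it; the furniture and walls round the work are solid. World frame = base frame: x ahead of the robot, y to its left, z up, the work surface at z = 0. Lengths are in m, angles in rad, forces in N, time in s.
With the tool pointing down it reaches from about 0.425 to 0.925 m from the base axis. Payload 6.8 kg.
Tool frame: the origin (TCP) lies on the mounting face of the last link; the fingertips stand 182 mm ahead of it and the grasp point (between the pads) lies 163 mm ahead of it; z points along the fingers, y is the direction in which the jaws open and shut (so a half turn about z gives the same grasp; the last joint's range is limited). The gripper opens to 88 mm and grips with 3 to 60 N. Pads are 20 mm wide; open, the fingers measure 115 mm over their backs; the gripper's body (75 mm by 178 mm) begins 61 mm behind the grasp point.
Start: joints at [-1.332, 0.477, 0.022, 1.555, -0.011, 1.109, -0.083], TCP at [0.229, 0.635, 0.405] pointing down, gripper open.
Joint ranges: [-2.96, 2.96], [-0.34, 2.1], [-1.41, 1.46], [0.24, 2.44], [-1.37, 4.51], [0.17, 1.92], [-2.96, 2.96]. Speed limits (rad/s): [2.39, 2.39, 3.14, 3.14, 3.14, 3.14, 3.14].

### API

Orientations are given as a rotation vector (axis times angle).
In Python, from bench import telemetry, vision, manip gives the robot as it stands.
- The arm moves only by the tool send_rows, never from a script. Its argument "motion" is a list that holds one entry, the list of rows, each a list of 5 numbers: the closure, from 0 (fully open) to 1 (shut), then the shift along the tool's x, y, z in m, then the turn about the tool's z in degrees. In form: [[[claw, dx, dy, dz, spin], ...]]. A call has 1 to 10 rows; each row is the pose to reach, as a shift and turn from the pose measured when the call began, along the tool's axes at that moment; what a row does not reach only later rows make up. A row lasts 1/12 s, in which the tool goes at most 41.7 mm and 7.16 degrees, less where a joint would pass 70% of its speed; a pose out of reach is approached as far as the arm can. A call with a gripper value outside its range is refused whole. The fingers move at their own pace and stop on an object; "grip_force" is the grip in N (left out, the last holds). Time passes only in rows, so rows that repeat a pose let the fingers close. It gives the time, the measured TCP pose, the force and the opening at its end, in the units of the state.
- telemetry.get_state(): the state, without advancing time (a new reading comes with each control period).
- vision.grab_frame(name): name is "side" or "top" or "wrist"; returns a dict with "img" (420x560x3 uint8, red, green, blue), "mtx" (3x3 intrinsics, pixels), "pose" (4x4, takes a point from camera to world coordinates). Camera axes: x right, y up, looking along -z (the intrinsics and any distortion apply to the point x, -y, -z); pixel columns grow to the right and rows downward; lengths in m; the calibration is good to about 2 mm. A picture is of the moment at which its call begins. There is no depth.
- manip.hand_in(): hands the job in, once; it reports no verdict.
The state is a dict: "clock": time; "q": joint angles; "joint_velocities": joint speeds; "joint_efforts": joint torques, N m; "ee_pos": TCP position; "tool_rot": TCP orientation; "contact_force": force on the tool from outside, world axes, zero at the start; "ft_torque": the same for the moment, N m; "grip_width": finger opening in m.
Only numpy, scipy, OpenCV 4.12 (cv2) and the standard library are available. Lean on these libraries where they do the work, as an engineer would, in place of code of your own. Each camera call takes 0.05 s, during which the arm holds its last target. There are 200 camera calls.

## Working session

There is one attempt and no reset: what is moved stays moved. The work goes in short steps, Python scripts to look and compute and a tool call to move; the robot and the scene stay as the last step left them, time stands still between calls to the robot, and variables do not carry over. Pictures are saved under pics/ and viewed, about 8 in all and at most 12, crops included, and the job is handed in when it is done.

Besides the shell and the picture viewer there is one more tool, called after ">>>" in YAML: its name, and indented under it one key for each argument. send_rows: Moves the arm, as the interface text tells. Its arguments: {"type":"object","properties":{"motion":{"type":"array","items":{"type":"array","items":{"type":"array","items":{"type":"number"}}}},"grip_force":{"type":"number"}},"required":["motion"]}

```bash
mkdir -p pics; cat > h.py <<'E'
import numpy as np, cv2
from scipy.spatial.transform import Rotation as R
from bench import telemetry, vision, manip
def grab(n,save=None):
    f=vision.grab_frame(n)
    if save: cv2.imwrite('pics/'+save,f['img'][:,:,::-1])
    return f
def ray(f,u,v,z):
    K=f['mtx'];P=np.array(f['pose'])
    d=np.linalg.inv(K)@[u,v,1]; d=P[:3,:3]@[d[0],-d[1],-d[2]]; o=P[:3,3]
    return o+d*(z-o[2])/d[2]
def proj(f,p):
    P=np.array(f['pose']); c=P[:3,:3].T@(np.array(p)-P[:3,3]); q=np.array(f['mtx'])@[c[0],-c[1],-c[2]]
    return q[:2]/q[2]
E
python3 - <<'E'
from h import *
fs=[grab('top'),grab('side')]
for n,f in zip('ts',fs): print(f.keys(),f['mtx'],f['pose'],sep='\n'); cv2.imwrite(f'pics/{n}1.png',f['img'][:,:,::-1])
print(telemetry.get_state())
E
```

```text
dict_keys(['img', 'mtx', 'pose'])
[[443.32226297   0.         280.64523011]
 [  0.         443.32226297 205.76770813]
 [  0.           0.           1.        ]]
[[ 0.00716469  0.99947131 -0.03171396  0.46065143]
 [-0.99997351  0.00712039 -0.00150972  0.00507779]
 [-0.00128311  0.03172393  0.99949585  1.23980594]
 [ 0.          0.          0.          1.        ]]
dict_keys(['img', 'mtx', 'pose'])
[[391.79346722   0.         278.6721979 ]
 [  0.         391.79346722 205.38105305]
 [  0.           0.           1.        ]]
[[ 0.91131278  0.23653786 -0.33698495  0.16949497]
 [-0.41128108  0.56057102 -0.71875448 -0.69713982]
 [ 0.01889135  0.79360568  0.60813908  0.71330041]
 [ 0.          0.          0.          1.        ]]
{'clock': 0.1, 'q': array([-1.33208204,  0.47771071,  0.02236309,  1.5562865 , -0.01152127,
        1.10927572, -0.08310778]), 'joint_velocities': array([ 0.00070762, -0.00183187,  0.00020253, -0.0021791 ,  0.00037925,
        0.00092839,  0.00075931]), 'joint_efforts': array([ 4.43920260e-03, -5.84085917e+01,  1.54025037e+00, -2.73310179e+01,
       -5.41730784e-02,  1.31790419e-02,  5.45382943e-05]), 'ee_pos': array([0.22935527, 0.63460238, 0.40381152]), 'tool_rot': array([-5.42042275e-01, -3.09430759e+00,  2.42364241e-03]), 'contact_force': array([-0.66545134, -0.40712133,  0.05190307]), 'ft_torque': array([ 0.06414852, -0.00876531,  0.00013162]), 'grip_width': 0.08761162757241835}
```

View pics/t1.png

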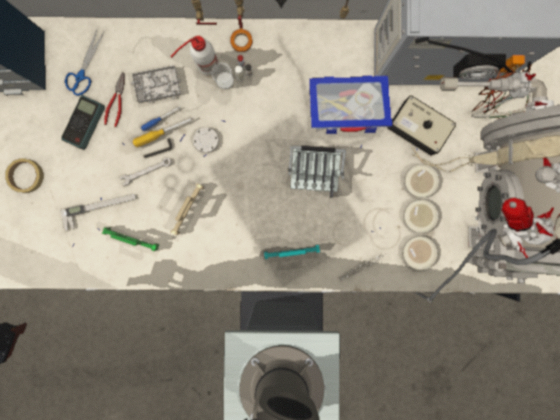

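View pics/s1.png

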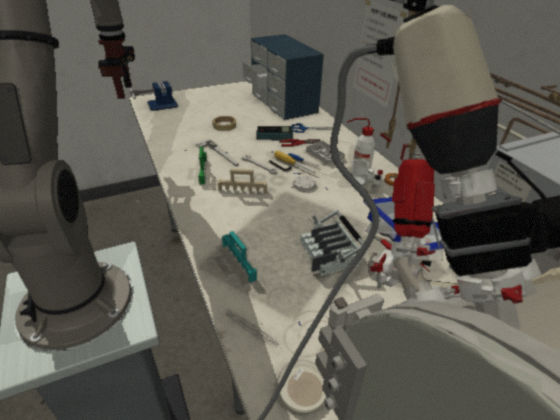

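```bash
python3 - <<'E'
from h import *
t=cv2.imread('pics/t1.png')
a=cv2.resize(t[135:205,275:365],None,fx=6,fy=6,interpolation=cv2.INTER_CUBIC)
b=cv2.resize(t[170:245,160:220],None,fx=4,fy=4,interpolation=cv2.INTER_CUBIC)
c=np.zeros((420,785,3),np.uint8); c[:420,:540]=a; c[:300,545:785]=b
cv2.imwrite('pics/c1.png',c)
f=grab('top')
for u,v in [(318,170),(187,208)]: print(ray(f,u,v,.05))
E
```

```text
[ 0.59544562 -0.0929838   0.05      ]
[0.49061469 0.2583094  0.05      ]
```

View pics/c1.png

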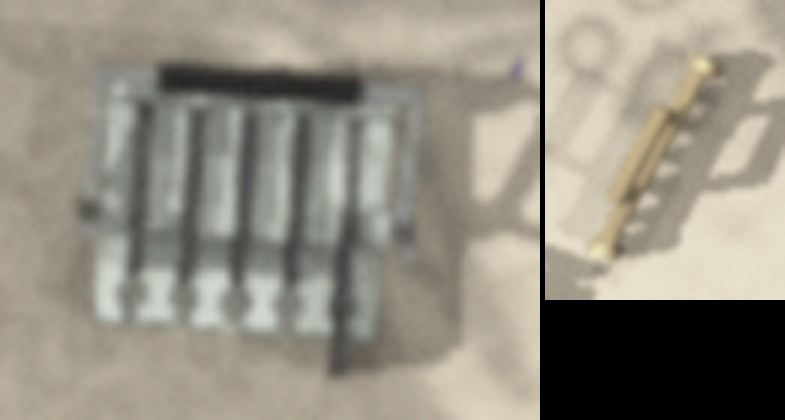

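```bash
cat >> h.py <<'E'
def to(p,head):
    """tool shift (m) and spin (deg) to bring TCP to world p with tool y at heading head (deg, mod 180)"""
    s=telemetry.get_state(); M=R.from_rotvec(s['tool_rot']).as_matrix()
    d=M.T@(np.array(p)-s['ee_pos']); h=np.degrees(np.arctan2(M[1,1],M[0,1]))
    print('shift',d.round(4),'spin',round((h-head+90)%180-90,2),'| head',h.round(2),'pos',s['ee_pos'].round(4),'F',s['contact_force'].round(1),'w',round(s['grip_width'],4),'t',s['clock'],'q7',s['q'][6].round(2),'tilt',M[:2,2].round(4))
E
python3 - <<'E'
from h import *
f=grab('top')
a=ray(f,290.8,188.3,.028);b=ray(f,337.5,190.8,.028);print(a,b,np.linalg.norm(a-b))
print('bar',ray(f,318.3,149.2,.08))
print('plate end',ray(f,275+337/6,135+372/6,.04))
c=ray(f,200,186.3,.034);d=ray(f,173.8,232.5,.034);print(c,d,np.linalg.norm(c-d),(c+d)/2)
to([.44,.26,.42],60.5); to([.44,-.09,.42],-3)
E
```

```text
[ 0.54715279 -0.02055392  0.028     ] [ 0.54120177 -0.14842435  0.028     ] 0.12800883565243587
bar [ 0.64687914 -0.09105323  0.08      ]
plate end [ 0.5234599  -0.12980221  0.04      ]
[0.55043486 0.22709194 0.034     ] [0.42417872 0.29666383 0.034     ] 0.14415568551226243 [0.48730679 0.26187788 0.034     ]
shift [-0.3254 -0.2808 -0.0156] spin 9.63 | head 70.13 pos [0.2294 0.6347 0.4041] F [ 0.1  0.2 -0.4] w 0.0879 t 0.2 q7 -0.08 tilt [-0.0003 -0.0011]
shift [-0.4444 -0.6099 -0.0152] spin 73.13 | head 70.13 pos [0.2294 0.6347 0.4041] F [ 0.1  0.2 -0.4] w 0.0879 t 0.2 q7 -0.08 tilt [-0.0003 -0.0011]
```

>>> send_rows:
  motion:
    - [[0.5,-0.03,-0.028,0,1],[0.5,-0.065,-0.056,0,3],[0.5,-0.098,-0.084,0,5],[0.5,-0.13,-0.112,0,7],[0.5,-0.163,-0.14,0,8],[0.5,-0.195,-0.168,0,9.6],[0.5,-0.228,-0.196,0,9.6],[0.5,-0.26,-0.225,-0.01,9.6],[0.5,-0.295,-0.253,-0.015,9.6],[0.5,-0.325,-0.281,-0.0156,9.6]]

```text
clock: 1.03
ee_pos: [0.4334, 0.2713, 0.4202]
tool_rot: [0.799, 3.038, 0.0]
contact_force: [0.8, -0.5, -0.3]
grip_width: 0.044
```

```bash
python3 - <<'E'
from h import *
f=grab('wrist','w1.png')
to([.44,-.09,.42],-2.7)
M=R.from_rotvec(telemetry.get_state()['tool_rot']).as_matrix();P=np.array(f['pose'])
print(M.T@(P[:3,3]-telemetry.get_state()['ee_pos']),M.T@P[:3,:3],f['mtx'])
E
```

```text
shift [-0.1791 -0.3042  0.0017] spin 62.63 | head 59.93 pos [0.4374 0.263  0.4204] F [ 2.4 -6.4  0.3] w 0.0441 t 1.0833 q7 0.43 tilt [ 0.0027 -0.0038]
[0.07617039 0.00627188 0.02074523] [[ 0.00985471  0.9696402   0.2443374 ]
 [ 0.99994879 -0.00899321 -0.00464124]
 [-0.00230295  0.24437062 -0.96967917]] [[316.57977073   0.         279.9924622 ]
 [  0.         316.57977073 202.27351092]
 [  0.           0.           1.        ]]
```

View pics/w1.png

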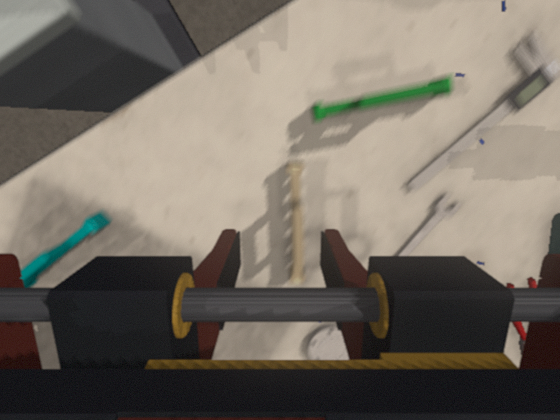

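```bash
python3 - <<'E'
from h import *
f=grab('wrist')
im=f['img'].astype(int); hsv=cv2.cvtColor(f['img'],cv2.COLOR_RGB2HSV)
m=cv2.inRange(hsv,(12,75,110),(28,255,255)); m[:130]=0;m[300:]=0;m[:,:260]=0;m[:,330:]=0
n,l,st,ce=cv2.connectedComponentsWithStats(m); k=1+st[1:,4].argmax(); print(st[k],ce[k])
ys,xs=np.nonzero(l==k); print(cv2.minAreaRect(np.c_[xs,ys].astype(np.float32)))
for v in range(ys.min(),ys.max()+1,10): r=xs[ys==v]; print(v,r.min(),r.max(),end='; ')
print()
for z in (.034,.03): print(ray(f,*[296,165],z),ray(f,297,282,z))
to([.44,-.09,.42],-2.7)
E
```

```text
[298 195  14  78 713] [305.34642356 234.76297335]
((304.5, 233.5), (77.0, 13.0), 90.0)
195 303 308; 205 303 310; 215 302 309; 225 301 310; 235 300 310; 245 301 310; 255 300 310; 265 300 309; 
[0.43185676 0.28885866 0.034     ] [0.56289948 0.21650469 0.034     ]
[0.43243326 0.28874946 0.03      ] [0.56491097 0.21560316 0.03      ]
shift [-0.1823 -0.3061  0.001 ] spin 62.59 | head 59.89 pos [0.4359 0.2662 0.42  ] F [-0.1  0.  -0.8] w 0.0438 t 1.1333 q7 0.42 tilt [ 0.0018 -0.0026]
```

>>> send_rows:
  motion:
    - [[1,-0.02,-0.035,0,7],[1,-0.04,-0.07,0,14],[1,-0.06,-0.105,0,21],[1,-0.08,-0.135,0,28],[1,-0.1,-0.17,0,35],[1,-0.12,-0.2,0,42],[1,-0.14,-0.24,0,49],[1,-0.16,-0.27,0,56],[1,-0.182,-0.306,0,62.6],[1,-0.182,-0.306,0,62.6]]

```text
clock: 1.97
ee_pos: [0.439, -0.0964, 0.4215]
tool_rot: [2.286, 2.147, -0.001]
contact_force: [0.7, 1.0, 0.6]
grip_width: 0.0002
```

```bash
python3 - <<'E'
from h import *
grab('wrist');grab('wrist')
f=grab('wrist','w2.png'); 
to([.50,-.13,.28],-2.7)
E
```

```text
shift [-0.0375  0.0618  0.1411] spin 0.03 | head -2.67 pos [ 0.4399 -0.0893  0.4209] F [0.  0.9 0. ] w 0.0006 t 2.1167 q7 0.07 tilt [ 0.0015 -0.0023]
```

View pics/w2.png

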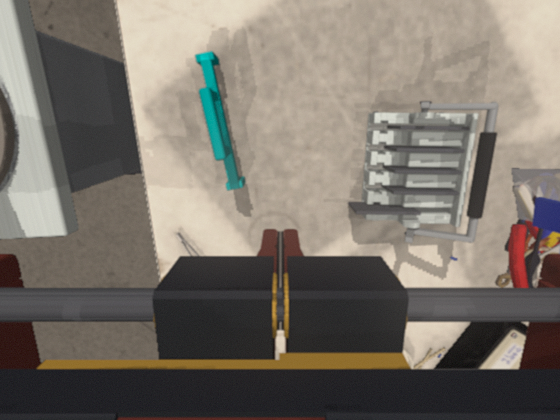

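```bash
python3 - <<'E'
from h import *
t=cv2.imread('pics/w2.png')
cv2.imwrite('pics/c2.png',cv2.resize(t[95:245,345:500],None,fx=4,fy=4,interpolation=cv2.INTER_CUBIC))
E
```

```text
(no output)
```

View pics/c2.png

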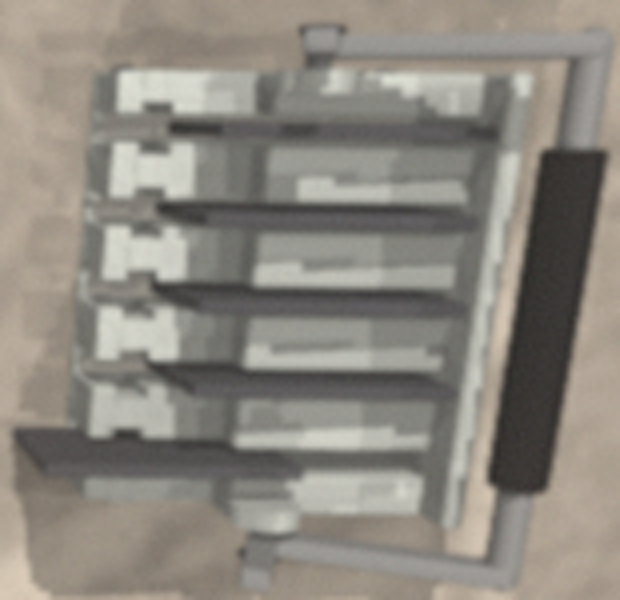

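```bash
python3 - <<'E'
from h import *
f=grab('wrist')
p=lambda x,y,z:ray(f,345+(x+.5)/4-.5,95+(y+.5)/4-.5,z)
a=p(118,71,.028);b=p(85,499,.028);print('sill',a,b,np.linalg.norm(a-b),np.degrees(np.arctan2((a-b)[0],(a-b)[1])))
print('plate front top',p(15,432,.051),p(42,473,.006))
for q in [(170,128),(160,207),(153,288),(150,365)]: print('home plate front',p(*q,.051))
print('sleeve',p(575,150,.08),p(520,490,.08))
g=grab('top')
print('comb bar', )
E
```

```text
sill [ 0.55043607 -0.016066    0.028     ] [ 0.54366994 -0.14263409  0.028     ] 0.12674881680252273 3.0600280676277403
plate front top [ 0.51711565 -0.11406238  0.051     ] [ 0.53551926 -0.14037241  0.006     ]
home plate front [ 0.55811775 -0.03171432  0.051     ]
home plate front [ 0.55616937 -0.05257246  0.051     ]
home plate front [ 0.55500805 -0.07467899  0.051     ]
home plate front [ 0.55489523 -0.09641068  0.051     ]
sleeve [ 0.6487632  -0.04080495  0.08      ] [ 0.6444872  -0.12852671  0.08      ]
comb bar
```

```bash
python3 - <<'E'
from h import *
f=grab('wrist')
p=lambda x,y,z:ray(f,345+(x+.5)/4-.5,95+(y+.5)/4-.5,z)
print('plate front',p(42,473,.051),p(15,432,.006))
for q in [(205,138),(208,228),(203,310),(195,392)]: print('home plate front',p(*q,.051))
to([.485,-.13,.3],-2.8);to([.485,-.13,.215],-2.8)
E
```

```text
plate front [ 0.5251335  -0.12519354  0.051     ] [ 0.52687001 -0.12477648  0.006     ]
home plate front [ 0.56752984 -0.03326073  0.051     ]
home plate front [ 0.56947098 -0.05735236  0.051     ]
home plate front [ 0.56915217 -0.07995739  0.051     ]
home plate front [ 0.56797574 -0.10327388  0.051     ]
shift [-0.0396  0.0466  0.121 ] spin 0.3 | head -2.5 pos [ 0.44   -0.0881  0.4208] F [ 0.  -0.3  0.1] w 0.0007 t 2.2667 q7 0.07 tilt [ 0.0014 -0.0024]
shift [-0.0394  0.0464  0.206 ] spin 0.3 | head -2.5 pos [ 0.44   -0.0881  0.4208] F [ 0.  -0.3  0.1] w 0.0007 t 2.2667 q7 0.07 tilt [ 0.0014 -0.0024]
```

>>> send_rows:
  motion:
    - [[1,-0.015,0.02,0.03,0.3],[1,-0.038,0.046,0.065,0.3],[1,-0.038,0.046,0.1,0.3],[1,-0.038,0.046,0.135,0.3],[1,-0.038,0.046,0.17,0.3],[1,-0.038,0.046,0.195,0.3],[1,-0.038,0.046,0.206,0.3],[1,-0.038,0.046,0.206,0.3]]

```text
clock: 2.93
ee_pos: [0.484, -0.1273, 0.2128]
tool_rot: [-2.272, -2.168, 0.005]
contact_force: [-0.3, 0.5, -0.1]
grip_width: 0.0002
```

```bash
python3 - <<'E'
from h import *
f=grab('wrist','w3.png'); 
to([.485,-.128,.215],-2.8);to([.552,-.1305,.215],-2.8)
E
```

```text
shift [-0.0002  0.0003 -0.0005] spin 0.09 | head -2.71 pos [ 0.4847 -0.1278  0.2145] F [ 0.7 -0.2  0.2] w 0.0002 t 2.9833 q7 0.48 tilt [-0.0005 -0.0019]
shift [ 0.0005  0.0674 -0.0005] spin 0.09 | head -2.71 pos [ 0.4847 -0.1278  0.2145] F [ 0.7 -0.2  0.2] w 0.0002 t 2.9833 q7 0.48 tilt [-0.0005 -0.0019]
```

View pics/w3.png

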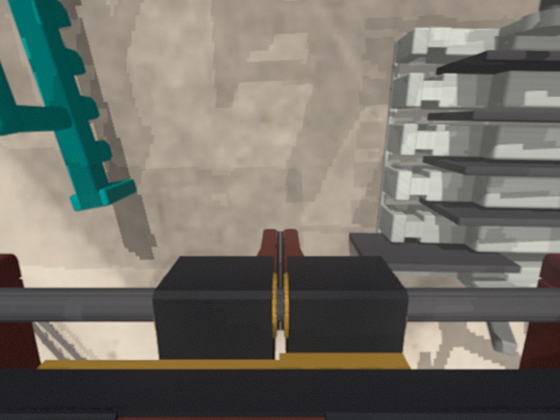

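```bash
python3 - <<'E'
from h import *
f=grab('wrist')
print(ray(f,350,235,.006), ray(f,373,268,.051))
s=telemetry.get_state()['ee_pos']
for dy in (-.01,.01): print(proj(f,[s[0],s[1]+dy,.036]))
# slots: sill edges
print('sill corner',ray(f,417,30,.028),ray(f,389,208,.028))
E
```

```text
[ 0.52835781 -0.13003557  0.006     ] [ 0.53002563 -0.13062438  0.051     ]
[282.31392288 271.80466004]
[280.56182933 237.3096466 ]
sill corner [ 0.55457711 -0.0199983   0.028     ] [ 0.54462458 -0.10708851  0.028     ]
```

>>> send_rows:
  motion:
    - [[1,-0.002,0.01,0,0.1],[1,-0.002,0.018,0,0.1],[1,-0.002,0.025,0,0.1],[1,-0.002,0.032,0,0.1],[1,-0.002,0.039,0,0.1],[1,-0.002,0.046,0,0.1],[1,-0.002,0.052,0,0.1],[1,-0.002,0.057,0,0.1],[1,-0.002,0.06,0,0.1],[1,-0.002,0.061,0,0.1]]

```text
clock: 3.87
ee_pos: [0.5465, -0.133, 0.2157]
tool_rot: [2.273, 2.164, -0.0]
contact_force: [0.0, 0.3, -0.2]
grip_width: 0.0005
```

>>> send_rows:
  motion:
    - [[1,0,0.002,0,0],[1,0,0.004,0,0],[1,0,0.005,0,0]]

```text
clock: 4.12
ee_pos: [0.5516, -0.1333, 0.2157]
tool_rot: [2.273, 2.164, -0.0]
contact_force: [-0.2, 0.5, -0.3]
grip_width: 0.0003
```

>>> send_rows:
  motion:
    - [[1,0,0.002,0,0],[1,0,0.004,0,0],[1,0,0.005,0,0]]

```text
clock: 4.37
ee_pos: [0.5569, -0.1335, 0.2157]
tool_rot: [2.273, 2.164, 0.0]
contact_force: [0.1, -0.7, -0.3]
grip_width: 0.0005
```

```bash
python3 - <<'E'
from h import *
f=grab('wrist'); g=grab('top')
a=cv2.resize(f['img'][0:420,300:560],None,fx=1.4,fy=1.4); b=cv2.resize(g['img'][135:205,275:365],(400,312),interpolation=cv2.INTER_CUBIC)
c=np.zeros((590,770,3),np.uint8);c[:588,:364]=a;c[:312,366:766]=b
cv2.imwrite('pics/c3.png',c[:,:,::-1])
to([.552,-.1305,.215],-2.8)
E
```

```text
shift [ 0.0028 -0.005   0.0007] spin -0.03 | head -2.83 pos [ 0.5568 -0.1335  0.2157] F [0.4 0.3 0.7] w 0.0006 t 4.4667 q7 0.46 tilt [ 0.0023 -0.0024]
```

View pics/c3.png

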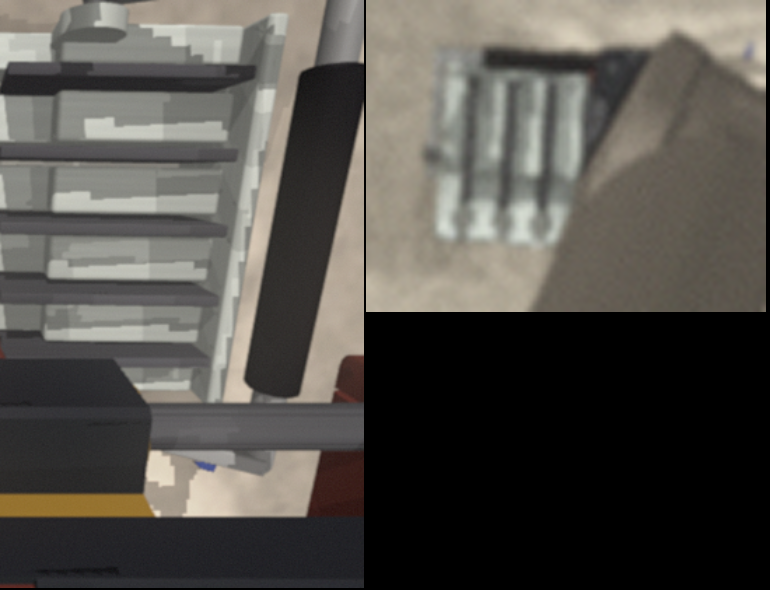

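>>> send_rows:
  motion:
    - [[1,0,0.001,0,0],[1,0,0.002,0,0],[1,0,0.003,0,0],[1,0,0.003,0,0]]

```text
clock: 4.8
ee_pos: [0.5583, -0.1338, 0.2154]
tool_rot: [-2.276, -2.165, 0.004]
contact_force: [-6.1, 0.7, 5.3]
grip_width: 0.0005
```

>>> send_rows:
  motion:
    - [[1,0,0.001,0,0],[1,0,0.002,0,0],[1,0,0.002,0,0]]

```text
clock: 5.05
ee_pos: [0.559, -0.134, 0.2151]
tool_rot: [-2.274, -2.162, 0.007]
contact_force: [-6.9, 0.9, 5.4]
grip_width: 0.0002
```

>>> send_rows:
  motion:
    - [[1,0,-0.01,0,0],[1,0,-0.025,0,0],[1,0,-0.03,-0.03,0],[1,0,-0.03,-0.07,0],[1,0,-0.03,-0.11,0],[1,0,-0.03,-0.15,0],[1,0,-0.03,-0.17,0]]

```text
clock: 5.63
ee_pos: [0.5312, -0.1333, 0.3901]
tool_rot: [2.276, 2.163, 0.0]
contact_force: [0.3, 0.1, 0.2]
grip_width: 0.0008
```

```bash
python3 - <<'E'
from h import *
to([.55,.225,.39],60.5)
E
```

```text
shift [ 3.588e-01  5.000e-04 -2.000e-04] spin -63.42 | head -2.92 pos [ 0.5312 -0.1333  0.3901] F [0.3 0.1 0.2] w 0.0008 t 5.6333 q7 0.31 tilt [ 0.0011 -0.0009]
```

>>> send_rows:
  motion:
    - [[0.6,0.035,0,0,-7],[0.6,0.075,0,0,-14],[0.6,0.115,0,0,-21],[0.6,0.155,0,0,-28],[0.6,0.195,0,0,-35],[0.6,0.235,0,0,-42],[0.6,0.275,0,0,-49],[0.6,0.315,0,0,-56],[0.6,0.3588,0,0,-63.4],[0.6,0.3588,0,0,-63.4]]

```text
clock: 6.47
ee_pos: [0.5485, 0.2348, 0.3898]
tool_rot: [0.774, 3.044, 0.008]
contact_force: [-1.1, 1.0, -0.2]
grip_width: 0.0352
```

```bash
python3 - <<'E'
from h import *
grab('top');grab('top')
f=grab('wrist','w4.png'); np.savez('w4.npz',mtx=f['mtx'],pose=f['pose'])
to([.49,.26,.3],60.5)
E
```

```text
shift [0.0692 0.0008 0.0895] spin -0.03 | head 60.47 pos [0.5497 0.2253 0.3896] F [ 0.3 -0.3  0.8] w 0.0352 t 6.6167 q7 0.67 tilt [ 0.0016 -0.0012]
```

View pics/w4.png

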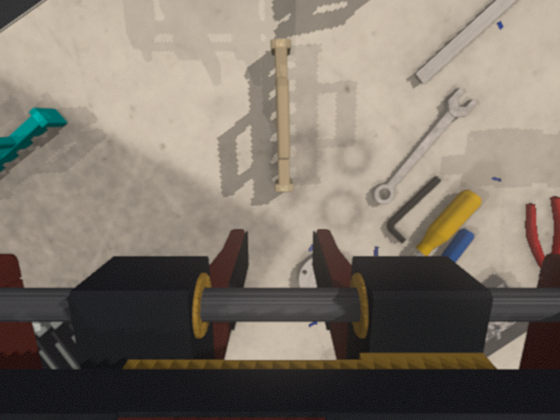

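```bash
python3 - <<'E'
from h import *
f=dict(np.load('w4.npz'))
for u,v in [(281,40),(284.5,190)]: print(ray(f,u,v,.034))
a=ray(f,281,40,.034);b=ray(f,284.5,190,.034);c=(a+b)/2
print(np.linalg.norm(a-b),c,np.degrees(np.arctan2((b-a)[1],(b-a)[0])))
t=cv2.imread('pics/w4.png'); cv2.imwrite('pics/c4.png',cv2.resize(t[30:200,240:330],None,fx=3.5,fy=3.5,interpolation=cv2.INTER_CUBIC))
E
```

```text
[0.42552353 0.30081989 0.034     ]
[0.55633829 0.23172593 0.034     ]
0.1479407844621487 [0.49093091 0.26627291 0.034     ] -27.84219798515962
```

View pics/c4.png

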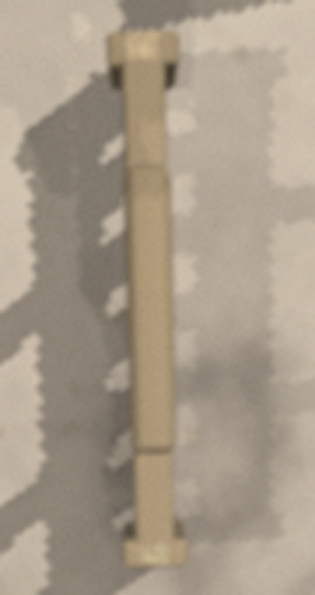

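```bash
python3 - <<'E'
from h import *
f=dict(np.load('w4.npz'))
P=lambda x,y,z:ray(f,240+x/3.5,30+y/3.5,z)
for A,B,z in [((143,32),(155,566),.034),((147,167),(153,447),.077)]:
    a=P(*A,z);b=P(*B,z);print(np.linalg.norm(a-b),(a+b)/2,np.degrees(np.arctan2((b-a)[1],(b-a)[0])))
to([.49,.265,.3],62); to([.49,.265,.233],62)
E
```

```text
0.1505880654151775 [0.49134012 0.26583428 0.034     ] -27.901841108393473
0.06888451523549954 [0.49065618 0.26599304 0.077     ] -27.95310638816819
shift [0.0717 0.0052 0.0895] spin -1.53 | head 60.47 pos [0.5497 0.2253 0.3896] F [ 0.3 -0.3  0.8] w 0.0352 t 6.6167 q7 0.67 tilt [ 0.0016 -0.0012]
shift [0.0718 0.0052 0.1565] spin -1.53 | head 60.47 pos [0.5497 0.2253 0.3896] F [ 0.3 -0.3  0.8] w 0.0352 t 6.6167 q7 0.67 tilt [ 0.0016 -0.0012]
```

>>> send_rows:
  motion:
    - [[0.6,0.036,0.003,0.02,-1.6],[0.6,0.0715,0.006,0.04,-1.6],[0.6,0.0715,0.006,0.07,-1.6],[0.6,0.0715,0.006,0.1,-1.6],[0.6,0.0715,0.006,0.125,-1.6],[0.6,0.0715,0.006,0.145,-1.6],[0.6,0.0715,0.006,0.1565,-1.6],[0.6,0.0715,0.006,0.1565,-1.6]]

```text
clock: 7.28
ee_pos: [0.4905, 0.2635, 0.2311]
tool_rot: [0.763, 3.048, -0.007]
contact_force: [-0.4, 0.2, 0.9]
grip_width: 0.0353
```

```bash
python3 - <<'E'
from h import *
to([.491,.266,.233],62.1)
E
```

```text
shift [ 0.0007  0.0024 -0.0019] spin -0.2 | head 61.9 pos [0.4905 0.2635 0.2311] F [-0.4  0.2  0.9] w 0.0353 t 7.2833 q7 0.62 tilt [-0.001  -0.0041]
```

>>> send_rows:
  motion:
    - [[0.6,0.0007,0.0024,-0.0015,-0.2],[0.7,0.0007,0.0024,-0.0015,-0.2],[0.8,0.0007,0.0024,-0.0015,-0.2],[0.95,0.0007,0.0024,-0.0015,-0.2],[0.95,0.0007,0.0024,-0.0015,-0.2],[0.95,0.0007,0.0024,-0.0015,-0.2]]
  grip_force: 25

```text
clock: 7.78
ee_pos: [0.4913, 0.2662, 0.2334]
tool_rot: [0.757, 3.048, -0.005]
contact_force: [-0.2, 0.0, 4.2]
grip_width: 0.0119
```

```bash
python3 - <<'E'
from h import *
to([.49,.26,.36],62.1); to([.54,-.083,.36],-2.9)
E
```

```text
shift [-0.002  -0.0064 -0.1266] spin -0.0 | head 62.1 pos [0.4913 0.2662 0.2334] F [-0.2  0.   4.2] w 0.0119 t 7.7833 q7 0.62 tilt [ 0.0003 -0.0032]
shift [-0.2067 -0.2861 -0.1255] spin 65.0 | head 62.1 pos [0.4913 0.2662 0.2334] F [-0.2  0.   4.2] w 0.0119 t 7.7833 q7 0.62 tilt [ 0.0003 -0.0032]
```

>>> send_rows:
  motion:
    - [[0.95,0,0,-0.02,0],[0.95,0,0,-0.05,0],[0.95,0,0,-0.085,0],[0.95,-0.01,-0.015,-0.115,5],[0.95,-0.03,-0.045,-0.1255,12],[0.95,-0.05,-0.075,-0.1255,19],[0.95,-0.075,-0.105,-0.1255,26],[0.95,-0.1,-0.14,-0.1255,33],[0.95,-0.12,-0.17,-0.1255,40],[0.95,-0.14,-0.2,-0.1255,47]]

```text
clock: 8.62
ee_pos: [0.521, 0.0221, 0.3599]
tool_rot: [1.917, 2.486, -0.003]
contact_force: [1.0, 0.8, -1.6]
grip_width: 0.0117
```

```bash
python3 - <<'E'
from h import *
to([.535,-.083,.36],-2.9)
E
```

```text
shift [-0.1052 -0.0131  0.0002] spin 17.62 | head 14.72 pos [0.521  0.0221 0.3599] F [ 1.   0.8 -1.6] w 0.0117 t 8.6167 q7 0.28 tilt [ 0.0005 -0.0029]
```

>>> send_rows:
  motion:
    - [[0.95,-0.03,-0.004,0,6],[0.95,-0.06,-0.008,0,12],[0.95,-0.09,-0.012,0,17],[0.95,-0.1052,-0.0131,0,17.6],[0.95,-0.1052,-0.0131,0,17.6]]

```text
clock: 9.03
ee_pos: [0.5347, -0.0871, 0.3605]
tool_rot: [2.281, 2.154, -0.004]
contact_force: [0.4, -0.0, -1.3]
grip_width: 0.0117
```

```bash
python3 - <<'E'
from h import *
grab('top')
f=grab('wrist'); g=grab('side')
np.savez('w5.npz',**f); np.savez('s5.npz',**g)
print('pos',telemetry.get_state()['ee_pos'],proj(g,[.557,-.083,.05]))
u,v=proj(g,[.557,-.083,.06]).astype(int)
a=cv2.resize(f['img'],None,fx=.8,fy=.8); 
x0=max(u-65,0);y0=max(v-80,0)
b=cv2.resize(g['img'][y0:y0+150,x0:x0+130],None,fx=2.6,fy=3.9 and 2.6,interpolation=cv2.INTER_CUBIC)
print(x0,y0,b.shape)
c=np.zeros((590,795,3),np.uint8);c[:336,:448]=a;c[:b.shape[0],450:450+b.shape[1]]=b
cv2.imwrite('pics/c5.png',c[:,:,::-1])
to([.535,-.083,.36],-2.9)
E
```

```text
pos [ 0.53490962 -0.08200642  0.35994863] [314.02982731 241.72152864]
249 158 (390, 338, 3)
shift [-0.001   0.0001 -0.    ] spin 0.09 | head -2.81 pos [ 0.5349 -0.082   0.3599] F [ 0.3  1.2 -1.3] w 0.0117 t 9.1833 q7 0.23 tilt [-0.0002 -0.0021]
```

View pics/c5.png

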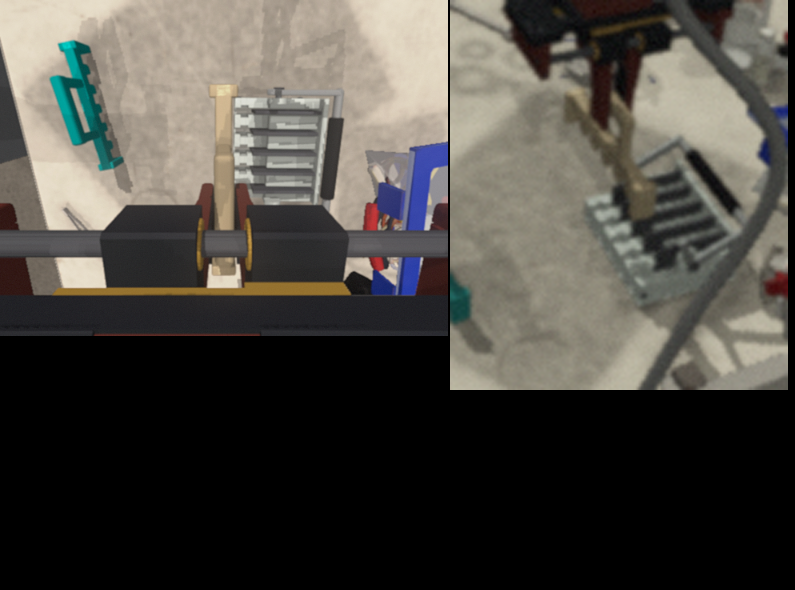

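>>> send_rows:
  motion:
    - [[0.95,-0.01,-0.02,0,0.1],[0.95,-0.02,-0.045,0.02,0.1],[0.95,-0.025,-0.05,0.045,0.1],[0.95,-0.025,-0.05,0.07,0.1],[0.95,-0.025,-0.05,0.085,0.1],[0.95,-0.025,-0.05,0.085,0.1],[0.95,-0.025,-0.05,0.085,0.1]]

```text
clock: 9.77
ee_pos: [0.4837, -0.1035, 0.2747]
tool_rot: [-2.275, -2.167, 0.004]
contact_force: [-0.3, -0.3, -1.4]
grip_width: 0.0119
```

```bash
python3 - <<'E'
from h import *
grab('top')
f=grab('wrist','w6.png'); np.savez('w6.npz',**f); to([.485,-.107,.275],-2.8)
s=telemetry.get_state(); M=R.from_rotvec(s['tool_rot']).as_matrix()
for p in [(.165,.597),(.0,.0)]: pass
o=np.array([.598,-.083,0]); 
for Y in (-.048,0,.048): print(Y,proj(f,[.598-.040+Y*.0488,-.083+.002+Y,.028]))
print(proj(f,s['ee_pos']+M@[.06,0,.156]),proj(f,s['ee_pos']+M@[.0,0,.156]))
c=cv2.resize(f['img'][0:270,240:500],None,fx=3,fy=2.2,interpolation=cv2.INTER_CUBIC)
cv2.imwrite('pics/c6.png',c[:,:,::-1]); print(c.shape)
E
```

```text
shift [-0.0029  0.0008  0.001 ] spin -0.02 | head -2.82 pos [ 0.4844 -0.1041  0.276 ] F [-0.2 -0.1 -1.7] w 0.012 t 9.8667 q7 0.36 tilt [ 0.0012 -0.0019]
-0.048 [375.18896255 243.5593144 ]
0 [380.08164184 181.69448492]
0.048 [385.51210827 113.02967803]
[281.42530511 145.14680774] [281.34963656 275.40578701]
(594, 780, 3)
```

```bash
python3 - <<'E'
from h import *
t=cv2.imread('pics/w6.png'); a=cv2.resize(t[75:270,345:495],(600,585),interpolation=cv2.INTER_CUBIC)
a=cv2.resize(t[75:221,345:495],None,fx=4,fy=4,interpolation=cv2.INTER_CUBIC)
b=cv2.resize(t[20:270,255:305],(190,584),interpolation=cv2.INTER_CUBIC)
for i in range(0,600,100): cv2.putText(a,str(i),(i,10),0,.35,(0,0,255)); cv2.line(a,(i,12),(i,16),(0,0,255))
for i in range(0,584,100): cv2.line(a,(0,i),(6,i),(0,0,255))
cv2.imwrite('pics/c7.png',np.hstack([a,b]))
E
```

```text
(no output)
```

View pics/c7.png

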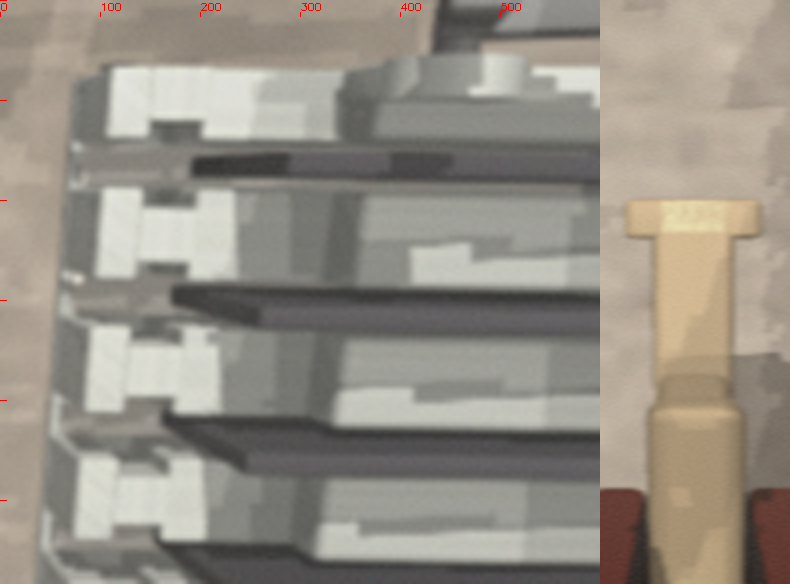

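```bash
python3 - <<'E'
from h import *
f=dict(np.load('w6.npz'))
D=[(-52,64,108,68),(-52,52,106,137),(-52,44,100,188),(-52,28,96,277),(-52,20,90,325),(-52,4,84,411),(-52,-4,80,460),(-52,-20,74,536),
(-44.5,36,141,235),(-44.5,12,128,368),(-44.5,-12,115,500),(-35.5,36,195,235),(-35.5,12,186,368),(-35.5,-12,173,500),(-28,36,237,235),(-28,12,220,368),(-28,-12,207,500)]
D=np.array(D,float); A=D[:,:2]/1000
W=np.array([ray(f,345+(u+.5)/4-.5,75+(v+.5)/4-.5,.028)[:2] for u,v in D[:,2:]])
ca,cw=A.mean(0),W.mean(0); U,S,V=np.linalg.svd((A-ca).T@(W-cw)); Rm=(U@V).T
t=cw-Rm@ca; print('scale',S.sum()/((A-ca)**2).sum(),'yaw',np.degrees(np.arctan2(Rm[1,0],Rm[0,0])),'o',t,'\n',((W-(A@Rm.T+t))*1000).round(1).tolist())
seat=Rm@[-.04,0]+t; print('seat',seat)
# comb end check: strip scale x 3.8,y 2.336
P=lambda x,y,z:ray(f,255+(x-600+.5)/3.8-.5,20+(y+.5)/2.336-.5,z)
s=telemetry.get_state(); M=R.from_rotvec(s['tool_rot']).as_matrix(); zt=s['ee_pos'][2]-.233
e=P(695,200,zt+.034); print('comb end in tool axes',(M.T@(e-s['ee_pos'])).round(4), 'bar end',(M.T@(P(696,408,zt+.077)-s['ee_pos'])).round(4))
to([*seat,.30],-2.8)
E
```

```text
scale 0.9953878902583486 yaw -3.235148393938572 o [ 0.59926313 -0.08466435] 
 [[-0.5, -0.7], [0.1, 0.1], [-0.3, -0.4], [0.2, 0.4], [-0.2, -0.1], [-0.1, 0.4], [-0.2, -0.6], [-0.2, 0.9], [-0.0, -0.3], [-0.3, 0.3], [-0.7, -0.1], [0.4, -0.3], [1.1, 0.3], [1.0, -0.1], [0.3, -0.2], [-0.3, 0.4], [-0.2, -0.0]]
seat [ 0.55932688 -0.08240699]
comb end in tool axes [ 0.078  -0.0008  0.1989] bar end [ 0.0388 -0.0007  0.1559]
shift [ 0.0253  0.0738 -0.024 ] spin -0.02 | head -2.82 pos [ 0.4844 -0.1041  0.276 ] F [-0.2 -0.1 -1.7] w 0.012 t 9.8667 q7 0.36 tilt [ 0.0012 -0.0019]
```

>>> send_rows:
  motion:
    - [[0.95,0.008,0,-0.02,0.4],[0.95,0.0235,0.02,-0.024,0.4],[0.95,0.0235,0.045,-0.024,0.4],[0.95,0.0235,0.065,-0.024,0.4],[0.95,0.0235,0.0745,-0.02,0.4],[0.95,0.0235,0.0745,-0.01,0.4],[0.95,0.0235,0.0745,-0.005,0.4],[0.95,0.0235,0.0745,-0.005,0.4]]

```text
clock: 10.53
ee_pos: [0.558, -0.0844, 0.2793]
tool_rot: [-2.283, -2.157, 0.005]
contact_force: [-0.5, 0.1, -1.1]
grip_width: 0.0119
```

```bash
python3 - <<'E'
from h import *
grab('side','s8.png'); to([.560,-.0842,.266],-3.2)
E
```

```text
shift [0.0004 0.0018 0.0139] spin -0.07 | head -3.27 pos [ 0.5582 -0.0845  0.2799] F [-0.5 -0.3 -1.5] w 0.0116 t 10.5833 q7 0.31 tilt [-0.0021 -0.0017]
```

>>> send_rows:
  motion:
    - [[0.95,0.0004,0.0018,0.002,0],[0.95,0.0004,0.0018,0.006,0],[0.95,0.0004,0.0018,0.01,0],[0.95,0.0004,0.0018,0.014,0],[0.95,0.0004,0.0018,0.018,0],[0.95,0.0004,0.0018,0.021,0],[0.95,0.0004,0.0018,0.022,0],[0.95,0.0004,0.0018,0.022,0]]

```text
clock: 11.25
ee_pos: [0.5599, -0.0842, 0.2575]
tool_rot: [-2.284, -2.157, 0.005]
contact_force: [-0.6, 0.2, -1.6]
grip_width: 0.0115
```

```bash
python3 - <<'E'
from h import *
to([.560,-.0842,.252],-3.2); print(telemetry.get_state()['ft_torque'].round(2))
E
```

```text
shift [0.0001 0.0001 0.0055] spin -0.08 | head -3.28 pos [ 0.5599 -0.0842  0.2575] F [-0.6  0.2 -1.6] w 0.0115 t 11.25 q7 0.33 tilt [-0.0027 -0.0018]
[-0.08  0.07 -0.04]
```

>>> send_rows:
  motion:
    - [[0.95,0,0,0.0015,0],[0.95,0,0,0.003,0],[0.95,0,0,0.0045,0],[0.95,0,0,0.006,0],[0.95,0,0,0.006,0]]

```text
clock: 11.67
ee_pos: [0.5598, -0.0842, 0.2512]
tool_rot: [-2.283, -2.157, 0.005]
contact_force: [0.5, 0.1, -1.4]
grip_width: 0.0121
```

>>> send_rows:
  motion:
    - [[0.95,0,0,0.0015,0],[0.95,0,0,0.003,0],[0.95,0,0,0.0045,0],[0.95,0,0,0.006,0],[0.95,0,0,0.006,0]]

```text
clock: 12.08
ee_pos: [0.5597, -0.0842, 0.2449]
tool_rot: [-2.283, -2.156, 0.006]
contact_force: [-0.6, 0.3, -1.3]
grip_width: 0.0118
```

Going in with no resistance; a few mm remain.

>>> send_rows:
  motion:
    - [[0.95,0,0,0.001,0],[0.95,0,0,0.002,0],[0.95,0,0,0.003,0],[0.95,0,0,0.004,0],[0.95,0,0,0.004,0]]

```text
clock: 12.5
ee_pos: [0.5597, -0.0842, 0.2414]
tool_rot: [-2.283, -2.156, 0.005]
contact_force: [-2.0, 0.9, 4.6]
grip_width: 0.0117
```

>>> send_rows:
  motion:
    - [[0.95,0,0,0.0005,0],[0.95,0,0,0.001,0],[0.95,0,0,0.0015,0],[0.95,0,0,0.0015,0]]

```text
clock: 12.83
ee_pos: [0.5599, -0.0845, 0.2414]
tool_rot: [-2.283, -2.155, 0.004]
contact_force: [-5.1, 2.1, 15.3]
grip_width: 0.0114
```

>>> send_rows:
  motion:
    - [[0.9,0,0,0,0],[0.7,0,0,0,0],[0.6,0,0,0,0],[0.55,0,0,0,0],[0.55,0,0,-0.02,0],[0.55,0,0,-0.05,0],[0.55,0,0,-0.08,0],[0.55,0,0,-0.1,0],[0.55,0,0,-0.1,0]]

```text
clock: 13.58
ee_pos: [0.5616, -0.0851, 0.3453]
tool_rot: [2.283, 2.154, 0.004]
contact_force: [1.0, -0.1, -0.8]
grip_width: 0.0395
```

```bash
python3 - <<'E'
from h import *
f=grab('wrist','w9.png'); np.savez('w9.npz',**f)
g=cv2.imread('pics/t1.png'); F=grab('top')
m=cv2.inRange(cv2.cvtColor(g,cv2.COLOR_BGR2HSV),(110,120,60),(128,255,255)); m[:, :290]=0; m[150:]=0
ys,xs=np.nonzero(m)
for u in range(310,395,8):
    r=ys[xs==u]
    if len(r): print(u,r.max(),ray(F,u,r.max(),.0)[:2].round(3),ray(F,u,r.max(),.1)[:2].round(3))
hsv=cv2.cvtColor(f['img'],cv2.COLOR_RGB2HSV)
m=cv2.inRange(hsv,(110,120,60),(128,255,255)); ys,xs=np.nonzero(m); print('wrist blue',len(xs),xs.min() if len(xs) else 0)
# dark sleeve
m=cv2.inRange(hsv,(0,0,0),(180,90,60)); m[240:]=0; n,l,st,ce=cv2.connectedComponentsWithStats(m)
for k in range(1,n):
    if st[k,4]>150: print(st[k],ce[k],ray(f,*ce[k],.082))
to([.68,-.089,.34],87)
E
```

```text
310 93 [ 0.819 -0.074] [ 0.79  -0.067]
318 126 [ 0.725 -0.097] [ 0.704 -0.088]
326 126 [ 0.725 -0.119] [ 0.704 -0.109]
334 132 [ 0.709 -0.142] [ 0.689 -0.13 ]
342 126 [ 0.726 -0.164] [ 0.704 -0.15 ]
350 126 [ 0.726 -0.187] [ 0.705 -0.171]
358 125 [ 0.729 -0.209] [ 0.707 -0.192]
366 131 [ 0.712 -0.232] [ 0.692 -0.212]
374 131 [ 0.712 -0.254] [ 0.692 -0.233]
382 125 [ 0.729 -0.277] [ 0.708 -0.254]
390 125 [ 0.73  -0.299] [ 0.708 -0.275]
wrist blue 4414 448
[ 376  152   25   88 1321] [387.17183952 197.94776684] [ 0.64748663 -0.07921606  0.082     ]
shift [0.0022 0.1197 0.0014] spin 89.72 | head -3.28 pos [ 0.5603 -0.0843  0.3416] F [-1.   0.   0.3] w 0.0394 t 13.6833 q7 0.26 tilt [-0.0018  0.0002]
```

>>> send_rows:
  motion:
    - [[0.8,0.005,0.02,0,-7],[1,0.01,0.045,0,-14],[1,0.015,0.07,0,-21],[1,0.02,0.09,0,-28],[1,0.0288,0.1142,0,-35],[1,0.0288,0.1142,0,-42],[1,0.0288,0.1142,0,-49],[1,0.0288,0.1142,0,-56],[1,0.0288,0.1142,0,-63],[1,0.0288,0.1142,0,-70]]

```text
clock: 14.52
ee_pos: [0.6755, -0.0619, 0.3388]
tool_rot: [-0.623, -3.074, 0.001]
contact_force: [-0.4, -0.2, -0.6]
grip_width: 0.0001
```

```bash
python3 - <<'E'
from h import *
to([.676,-.062,.254],86.8)
E
```

```text
shift [-0.001   0.0002  0.0848] spin -19.71 | head 67.09 pos [ 0.6755 -0.0619  0.3388] F [-0.4 -0.2 -0.6] w 0.0001 t 14.5167 q7 1.3 tilt [-0.0054  0.0006]
```

>>> send_rows:
  motion:
    - [[1,-0.001,0,0,-7],[1,-0.001,0,0,-14],[1,-0.001,0,0,-19.7],[1,-0.001,0,0.015,-19.7],[1,-0.001,0,0.035,-19.7],[1,-0.001,0,0.055,-19.7],[1,-0.001,0,0.075,-19.7],[1,-0.001,0,0.084,-19.7],[1,-0.001,0,0.084,-19.7]]

```text
clock: 15.27
ee_pos: [0.6747, -0.062, 0.2509]
tool_rot: [-0.088, -3.129, -0.001]
contact_force: [0.1, -0.4, -0.3]
grip_width: 0.0003
```

```bash
python3 - <<'E'
from h import *
to([.626,-.062,.254],86.8)
E
```

```text
shift [ 0.0486 -0.0027 -0.0026] spin -0.01 | head 86.79 pos [ 0.6747 -0.062   0.2509] F [ 0.1 -0.4 -0.3] w 0.0003 t 15.2667 q7 1.62 tilt [-0.0115  0.001 ]
```

>>> send_rows:
  motion:
    - [[1,0.006,0,-0.002,0],[1,0.012,0,-0.002,0],[1,0.018,0,-0.002,0],[1,0.024,0,-0.002,0],[1,0.03,0,-0.002,0],[1,0.036,0,-0.002,0],[1,0.041,0,-0.002,0],[1,0.046,0,-0.002,0],[1,0.05,0,-0.002,0],[1,0.053,0,-0.002,0]]

```text
clock: 16.1
ee_pos: [0.6438, -0.0602, 0.2744]
tool_rot: [0.086, 3.076, -0.0]
contact_force: [48.8, -4.0, 45.2]
grip_width: 0.0004
```

>>> send_rows:
  motion:
    - [[1,0.001,0,0,0],[1,0.003,0,0,0],[1,0.005,0,0,0],[1,0.006,0,0,0]]

```text
clock: 16.43
ee_pos: [0.6411, -0.06, 0.2781]
tool_rot: [0.086, 3.062, -0.0]
contact_force: [11.9, -0.7, 12.9]
grip_width: 0.0004
```

>>> send_rows:
  motion:
    - [[1,-0.003,0,-0.01,0],[1,-0.003,0,-0.04,0],[1,-0.003,0,-0.07,0],[1,-0.003,0,-0.08,0],[1,-0.003,0,-0.08,0]]

```text
clock: 16.85
ee_pos: [0.6375, -0.0602, 0.3601]
tool_rot: [0.086, 3.061, 0.0]
contact_force: [-0.1, -1.1, -0.5]
grip_width: 0.0005
```

```bash
cat >> h.py <<'E'
def tri(obs):
    A=np.zeros((3,3));b=np.zeros(3)
    for f,u,v in obs:
        o=np.array(f['pose'])[:3,3]; d=ray(f,u,v,0)-o; d/=np.linalg.norm(d); Q=np.eye(3)-np.outer(d,d); A+=Q; b+=Q@o
    return np.linalg.solve(A,b)
E
python3 - <<'E'
from h import *
to([.676,-.062,.354],86.8); print(telemetry.get_state()['q'].round(2))
for n in ('wrist','side','top'):
    f=grab(n,f'x_{n}.png'); hsv=cv2.cvtColor(f['img'],cv2.COLOR_RGB2HSV)
    m=cv2.inRange(hsv,(0,0,0),(180,110,58)); c=proj(f,[.64,-.085,.09]); k,l,st,ce=cv2.connectedComponentsWithStats(m)
    print(n,'expect',c.round(0))
    for i in range(1,k):
        if st[i,4]>25 and np.hypot(*(ce[i]-c))<90: print('  ',st[i],ce[i].round(1))
E
```

```text
shift [-0.0379  0.0003  0.0092] spin -0.01 | head 86.79 pos [ 0.6375 -0.0602  0.3601] F [-0.1 -1.1 -0.5] w 0.0005 t 16.85 q7 1.59 tilt [ 0.0796 -0.002 ]
[-0.14  0.45  0.18  1.73 -0.1   0.9   1.59]
wrist expect [246. 186.]
   [219  93   8  61 142] [223.7 114.6]
   [244  92   8  74 125] [249.8 120.6]
   [ 184  172  115   18 1758] [236.9 180.8]
side expect [345. 221.]
   [271 162  20   9  29] [281.7 167. ]
   [344 175  11  14  59] [348.  182.1]
   [336 211  20  25 136] [345.1 222.6]
   [393 218  30   6  65] [406.5 220.9]
   [318 224  20   8  61] [327.6 227.6]
   [322 229  20   8  67] [331.9 233.1]
   [324 235  27  26 254] [334.2 246.4]
top expect [316. 151.]
   [273 121  18  28 212] [279.6 135.9]
```

```bash
python3 - <<'E'
from h import *
f=grab('wrist');g=grab('side')
cf=np.array([.5993,-.0847])
ps=np.radians(-3.2);ex=np.array([np.cos(ps),np.sin(ps)]);ey=np.array([-ex[1],ex[0]])
def W(x,y,z): q=cf+ex*x+ey*y; return [*q,z]
for a in np.arange(0,1.25,.1):
    B=lambda y:W(-.004+.062*np.sin(a),y,.0465+.062*np.cos(a))
    w=[proj(f,B(y)) for y in (.045,-.045,0)]; s=[proj(g,B(y)) for y in (.045,-.045,0)]
    print(round(a,1),np.round(w,0).tolist(),np.round(s,0).tolist(), np.round(B(0),3))
P=tri([(f,236.9,180.8),(g,345.1,222.6)]);print(P)
E
```

```text
0.0 [[302.0, 135.0], [172.0, 135.0], [237.0, 135.0]] [[322.0, 209.0], [339.0, 232.0], [330.0, 220.0]] [ 0.595 -0.084  0.108]
0.1 [[302.0, 144.0], [173.0, 144.0], [238.0, 144.0]] [[324.0, 209.0], [341.0, 231.0], [332.0, 220.0]] [ 0.601 -0.085  0.108]
0.2 [[302.0, 153.0], [174.0, 153.0], [238.0, 153.0]] [[326.0, 209.0], [343.0, 231.0], [334.0, 219.0]] [ 0.608 -0.085  0.107]
0.3 [[302.0, 161.0], [176.0, 161.0], [239.0, 161.0]] [[328.0, 209.0], [345.0, 231.0], [337.0, 219.0]] [ 0.614 -0.085  0.106]
0.4 [[301.0, 168.0], [178.0, 168.0], [239.0, 168.0]] [[330.0, 209.0], [348.0, 231.0], [339.0, 220.0]] [ 0.619 -0.086  0.104]
0.5 [[301.0, 175.0], [180.0, 175.0], [240.0, 175.0]] [[332.0, 209.0], [349.0, 231.0], [340.0, 220.0]] [ 0.625 -0.086  0.101]
0.6 [[300.0, 180.0], [182.0, 181.0], [241.0, 181.0]] [[334.0, 210.0], [351.0, 232.0], [342.0, 220.0]] [ 0.63  -0.086  0.098]
0.7 [[300.0, 185.0], [184.0, 186.0], [242.0, 185.0]] [[335.0, 211.0], [353.0, 232.0], [344.0, 221.0]] [ 0.635 -0.087  0.094]
0.8 [[299.0, 190.0], [186.0, 190.0], [243.0, 190.0]] [[337.0, 212.0], [354.0, 233.0], [345.0, 222.0]] [ 0.64  -0.087  0.09 ]
0.9 [[299.0, 193.0], [188.0, 193.0], [243.0, 193.0]] [[338.0, 213.0], [355.0, 234.0], [346.0, 223.0]] [ 0.644 -0.087  0.085]
1.0 [[299.0, 195.0], [190.0, 195.0], [244.0, 195.0]] [[339.0, 214.0], [356.0, 236.0], [347.0, 224.0]] [ 0.647 -0.087  0.08 ]
1.1 [[298.0, 197.0], [192.0, 197.0], [245.0, 197.0]] [[340.0, 215.0], [357.0, 237.0], [348.0, 226.0]] [ 0.65  -0.088  0.075]
1.2 [[298.0, 198.0], [194.0, 198.0], [246.0, 198.0]] [[340.0, 217.0], [358.0, 239.0], [349.0, 227.0]] [ 0.653 -0.088  0.069]
[ 0.63370293 -0.09124546  0.09269196]
```

>>> send_rows:
  motion:
    - [[1,-0.01,0,0.01,0],[1,-0.01,0,0.035,0],[1,-0.008,0,0.06,0],[1,-0.006,0,0.085,0],[1,-0.005,0,0.1,0],[1,-0.004,0,0.105,0],[1,-0.004,0,0.105,0]]

```text
clock: 17.68
ee_pos: [0.6477, -0.0602, 0.2487]
tool_rot: [0.086, 3.072, -0.0]
contact_force: [-0.2, 0.1, 0.5]
grip_width: 0.0007
```

```bash
cat >> h.py <<'E'
def tip():
    s=telemetry.get_state(); M=R.from_rotvec(s['tool_rot']).as_matrix(); return s['ee_pos']+M@[0,0,.182],M,s
E
python3 - <<'E'
from h import *
p,M,s=tip(); print(p.round(4),M.round(3).tolist(),s['contact_force'].round(1))
a0=.70
for a in (.7,.6,.5,.4,.3,.2,.1,0,-.05):
    bx=.5993+(-.004+.062*np.sin(a))+.0012; bz=.0465+.062*np.cos(a)
    t=np.array([bx+.0175+.0016,p[1]+.0005*(0.7-a),bz-.022]); print(a,(M.T@(t-p)).round(4))
E
```

```text
[ 0.6602 -0.0606  0.0672] [[-0.996, 0.056, 0.069], [0.056, 0.998, -0.002], [-0.069, 0.002, -0.998]] [-0.2  0.1  0.5]
0.7 [ 0.0043 -0.0003 -0.0051]
0.6 [ 0.009  -0.0005 -0.0091]
0.5 [ 0.014  -0.0007 -0.0127]
0.4 [ 0.0194 -0.001  -0.0158]
0.3 [ 0.0251 -0.0012 -0.0183]
0.2 [ 0.031  -0.0015 -0.0203]
0.1 [ 0.037  -0.0018 -0.0216]
0 [ 0.0431 -0.0021 -0.0224]
-0.05 [ 0.0462 -0.0022 -0.0225]
```

>>> send_rows:
  motion:
    - [[1,0.004,0,-0.005,0],[1,0.0065,0,-0.007,0],[1,0.009,0,-0.009,0],[1,0.0115,0,-0.011,0],[1,0.014,0,-0.0127,0],[1,0.0167,0,-0.0143,0]]

```text
clock: 18.18
ee_pos: [0.6309, -0.0593, 0.2636]
tool_rot: [0.086, 3.067, -0.0]
contact_force: [5.3, -0.1, 3.6]
grip_width: 0.0007
```

```bash
python3 - <<'E'
from h import *
p,M,s=tip(); print(p.round(4),M[:2,2].round(3),s['contact_force'].round(1))
E
```

```text
[ 0.6442 -0.0597  0.0821] [ 0.073 -0.002] [ 5.3 -0.1  3.6]
```

>>> send_rows:
  motion:
    - [[1,0.0035,0,-0.002,0],[1,0.0065,0,-0.0035,0],[1,0.0095,0,-0.005,0],[1,0.0125,0,-0.006,0],[1,0.0155,0,-0.007,0],[1,0.0185,0,-0.0078,0],[1,0.0215,0,-0.0084,0],[1,0.0235,0,-0.0088,0]]

```text
clock: 18.85
ee_pos: [0.6061, -0.0579, 0.2704]
tool_rot: [0.086, 3.069, -0.0]
contact_force: [1.8, 0.2, 1.3]
grip_width: 0.0003
```

>>> send_rows:
  motion:
    - [[1,0.0015,0,0,0],[1,0.003,0,0,0],[1,0.0045,0,0,0],[1,0.0045,0,0,0]]

```text
clock: 19.18
ee_pos: [0.6031, -0.0577, 0.2702]
tool_rot: [0.085, 3.063, -0.001]
contact_force: [10.3, -0.9, -4.5]
grip_width: 0.0003
```

```bash
python3 - <<'E'
from h import *
p,M,s=tip(); print(p.round(4),M[:2,2].round(3),s['contact_force'].round(1))
E
```

```text
[ 0.6171 -0.0583  0.0888] [ 0.077 -0.003] [10.3 -0.9 -4.5]
```

>>> send_rows:
  motion:
    - [[1,0.001,0,0,0],[1,0.002,0,0,0],[1,0.003,0,0,0],[1,0.003,0,0,0]]

```text
clock: 19.52
ee_pos: [0.602, -0.0576, 0.2703]
tool_rot: [0.085, 3.057, -0.002]
contact_force: [11.7, -1.7, -6.5]
grip_width: 0.0002
```

```bash
python3 - <<'E'
from h import *
p,M,s=tip(); print(p.round(4),M[:2,2].round(3),s['contact_force'].round(1))
E
```

```text
[ 0.6172 -0.0583  0.0889] [ 0.083 -0.003] [11.7 -1.7 -6.5]
```

>>> send_rows:
  motion:
    - [[1,-0.008,0,0,0],[1,-0.02,0,0,0],[1,-0.028,0,-0.02,0],[1,-0.03,0,-0.06,0],[1,-0.03,0,-0.1,0],[1,-0.03,0,-0.14,0],[1,-0.03,0,-0.16,0]]

```text
clock: 20.1
ee_pos: [0.6185, -0.0591, 0.4364]
tool_rot: [0.085, 3.054, -0.002]
contact_force: [0.5, 0.6, 0.5]
grip_width: 0.0007
```

```bash
python3 - <<'E'
from h import *
o=np.array([.5993,-.0847]);ps=np.radians(-3.2);ex=np.array([np.cos(ps),np.sin(ps)]);ey=np.array([-ex[1],ex[0]])
W=lambda x,y,z:[*(o+ex*x+ey*y),z]
to([.6,-.3,.4],86.8)
for n in ('wrist','side'):
    f=grab(n,f'y_{n}.png'); hsv=cv2.cvtColor(f['img'],cv2.COLOR_RGB2HSV)
    for nm,m,c,ends in [('sleeve',cv2.inRange(hsv,(0,0,0),(180,110,62)),W(-.004,0,.1085),[W(-.004,y,.1085) for y in (.045,-.045)]),('comb',cv2.inRange(hsv,(12,70,80),(28,255,255)),W(-.04,0,.08),[W(-.04,y,.085) for y in (.036,-.036)]+[W(-.04,y,.042) for y in (.076,-.076)])]:
        c=proj(f,c); k,l,st,ce=cv2.connectedComponentsWithStats(m)
        print(n,nm,'expect',c.round(0),[proj(f,e).round(0).tolist() for e in ends])
        for i in range(1,k):
            if st[i,4]>25 and np.hypot(*(ce[i]-c))<60: print('  ',st[i],ce[i].round(1))
for a in (0,.05,.1,.2): print(a, proj(f,W(-.004+.062*np.sin(a),0,.0465+.062*np.cos(a))))
E
```

```text
shift [ 0.0081 -0.2416  0.0355] spin 0.0 | head 86.8 pos [ 0.6185 -0.0591  0.4364] F [0.5 0.6 0.5] w 0.0007 t 20.1 q7 1.58 tilt [ 0.0859 -0.0035]
wrist sleeve expect [249. 141.] [[297.0, 141.0], [201.0, 141.0]]
   [ 200  107   98   55 1600] [247.3 139. ]
   [210 109   7  20  62] [214.2 115.7]
wrist comb expect [251. 100.] [[287.0, 100.0], [213.0, 100.0], [322.0, 99.0], [185.0, 99.0]]
   [ 185   90  138   17 1519] [252.8  98.5]
side sleeve expect [330. 220.] [[322.0, 209.0], [339.0, 232.0]]
   [360 192  16  31  71] [369.6 208.4]
   [318 209  24  28 272] [329.6 225.1]
   [324 237  19  24 243] [332.1 247.7]
   [345 248  11   6  46] [349.9 250.3]
side comb expect [316. 232.] [[310.0, 222.0], [322.0, 240.0], [302.0, 225.0], [328.0, 264.0]]
   [301 225  31  51 365] [317.3 246. ]
0 [329.98848626 220.12457567]
0.05 [331.12474525 219.87382052]
0.1 [332.24937428 219.67331521]
0.2 [334.45145899 219.42445875]
```

```bash
python3 -c "
from h import *
print(manip.hand_in())"
```

```text
the job is handed in; nothing more can be done
None
```

The rack is closed up and handed in, at about 20 s on the robot clock. I pushed the protruding plate home, seated the comb and swung the handle upright, in that order.

- **Plate:** It was the one at rack y = -48. I pushed it from the front until it stopped against the rear wall with about 7 N of contact force.
- **Comb:** It went into its slots with no measurable resistance. It bottomed with TCP z at 241.4 mm, against 241 mm expected. At the last check its outline in the wrist image matched the seated position to within about 2 pixels.
- **Handle:** The first push, straight and level, did not go as planned. The finger appeared to jam by friction on the sleeve: about 49 N along x and 45 N upward, roughly 67 N at the wrist. It also left the tool tilted about 5°. I backed off and pushed again along the bar's arc with about 5–12 N until the finger stopped advancing. In the wrist image the sleeve then lay within about 2 pixels of the upright position.

**Less certain:**
- I had used all 12 viewable pictures before the handle push, so the final checks were numeric image measurements only.
- In the side camera the sleeve's centre was about 5 pixels off, probably because it merged with a neighbouring dark area.
- I did not re-check the bystander objects after the last move. The planned paths stayed clear of them, and the only unexpected contact force came from the sleeve.

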